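# Bush the pivot, then hold the crank lever level over it

### The arm

A 6-joint arm with a two-finger parallel gripper is mounted at the origin on the work surface. World frame = base frame: x ahead of the robot, y to its left, z up, the work surface at z = 0. Lengths are in mm, angles in degrees, forces in N, time in s.
With the tool pointing down it reaches from about 425 to 950 mm from the base axis. Payload 14.7 kg.
Tool frame: the origin (TCP) lies between the finger pads; the fingertips stand 11 mm ahead of it and the grasp point (between the pads) lies 8 mm behind it; z points along the fingers, y is the line along which they close (so a half turn about z gives the same grasp; the last joint's range is limited). The gripper opens to 85 mm and grips with 20 to 120 N. Pads are 22 mm wide; open, the fingers measure 114 mm over their backs; the gripper's body (76 mm by 85 mm) begins 54 mm behind the grasp point. The pads swing forward as they close: fully open they stand 13 mm farther back than shut.
Start: joints at [-74.92, 27.513, 91.461, -0, 61.026, -2.67], TCP at [198.18, -619.045, 242.297] pointing down, gripper open.
Joint ranges: [-157.49, 157.49], [-46.99, 117.5], [13.45, 153.17], [-89.5, 269.5], [5.16, 153.95], [-167.48, 167.48]. Speed limits (degrees/s): [108.29, 108.29, 136.94, 172.46, 172.46, 172.46].

### API

Orientations are given as a 3x3 rotation matrix whose columns are the frame's x, y, z axes.
In Python, from workcell import bot gives the robot as it stands.
- The arm moves only by the shell command python3 -m creep 'ROWS' [FORCE]. ROWS is JSON, one flat list of numbers, 7 for each row, row after row: the shift along the tool's x, y, z in m, then the turn, a rotation vector about the tool's x, y, z in degrees, then the finger opening in m, from 0 to 0.0854. A call has 1 to 12 rows; each row shifts and turns the commanded pose from where the row before left it, along the tool's axes as they then stand; what a row does not reach is not made up. A row lasts 1/12 s, in which the tool goes at most 41.7 mm and 7.16 degrees, less where a joint would pass 70% of its speed; a pose out of reach is approached as far as the arm can. A call is refused whole if a number of a shift passes 0.0417 or a number of a turn 7.16, either way. A call with a gripper value outside its range is refused whole. The fingers move at their own pace and stop on an object; FORCE is the grip in N (left out, the last holds). Time passes only in rows, so rows that do not move let the fingers close. It gives the time, the measured TCP pose, the force, the opening and the grip force at its end, in the units of the state.
- bot.sense(): the state, without advancing time (a new reading comes with each control period).
- bot.read_camera(name): name is "scene" or "top" or "wrist"; returns a dict with "color" (420x560x3 uint8, blue, green, red), "K" (3x3 intrinsics, pixels), "dist" ([k1, k2, p1, p2, k3] as OpenCV has them; the pictures are not rectified), "R" (3x3) and "t" (3): a world point X has camera coordinates R X + t; the wrist camera has in their place "T_tool_cam" (4x4, takes a point from camera to tool coordinates, whose origin is the TCP and whose axes are the flange's). Camera axes: x right, y down, z forward; pixel columns grow to the right and rows downward; lengths in mm; the calibration is good to about 2 mm. A picture is of the moment at which its call begins: read the wrist's pose just before it. There is no depth.
- bot.hand_in(): hands the job in; it is judged then, once.
The state is a dict: "time": time; "q": joint angles; "joint_vel": joint speeds; "tau": joint torques, N m; "tool_pos": TCP position; "orientation": TCP orientation; "force": force on the tool from outside, world axes, zero at the start; "torque": the same for the moment, N m; "finger_gap": finger opening in mm; "grip_force": force on a finger pad.
Only numpy, scipy, OpenCV 4.12 (cv2) and the standard library are available. Lean on these libraries where they do the work, as an engineer would, in place of code of your own. Each camera call takes 0.05 s, during which the arm holds its last target. There are 200 camera calls.

### The job

Push the brass sleeve fully down onto the spigot of the green fixture and let go of it. Then lift the crank lever by its balance point and finish holding it level, with its hub centred over the spigot and its underside about 60 mm clear above the spigot's tip, touching nothing but the gripper: the job ends while you are still holding the lever there, steady. Leave everything else on the bench where it is.

Things in the scene. Friction and masses are not known exactly. Their poses are not given: they have to be found in the camera images.
- fixture: green base plate 120 x 120 x 18 mm bolted to the bench, with a dark round shoulder (diameter 46, top 24 mm above the bench) at its centre and on it an upright steel spigot (diameter 20). Origin: centre of the underside, on the bench; z up along the spigot. Its place and yaw vary; it may be left or right of the robot.
- spigot_seat (a point): point on the spigot's axis at the top of the shoulder, where the underside of the sleeve must come to rest; 24 mm above the bench.
- spigot_tip (a point): top of the spigot on its axis, 70 mm above the bench (46 mm above the seat); the top 8 mm taper from diameter 20 to 12 as a lead-in.
- sleeve: brass sleeve (plain tube), outer diameter 30, bore 23, 40 mm high, 90 g, standing upright on the bench, open at both ends, either end down is fine. Origin: centre of its underside, z along its axis. It slides freely on the spigot, and once home the spigot's tip stands 6 mm out of it.
- lever: cast crank lever, 0.44 to 0.69 kg, lying flat: dark hub (diameter 52, bore 32, 28 high); grey arm 16 wide, 12 thick (16 to 28 mm above the underside); end boss (diameter 18) with red knob (diameter 26, top 61 mm up). Origin: on the underside plane below the balance point; x along the arm from hub to knob, z up. Hub axis at x = -57 mm, hub edge at -31, knob axis at +133.
- lever_balance (a point): the lever's balance point (centre of mass along the arm), on the arm's centre line, 57 mm from the hub's axis towards the knob, at the arm's mid thickness, 22 mm above the lever's underside. The arm is clear there for at least 30 mm either way; pinch it across its 16 mm width.
- lever_hub (a point): centre of the hub's bore at the lever's underside.
- collar: bystander: black rubber collar, a decoy ring: outer diameter 44, bore 28, 18 mm high; leave it alone
- tin: bystander: blue can, diameter 60, 60 mm high
- oiler: bystander: white bottle with red cap, diameter 60, 170 mm high
- driver: bystander: screwdriver with red handle, 150 mm long, lying along its x
- mallet: bystander: hammer with wooden handle, 260 mm long, lying along its x
- spanner: bystander: flat steel spanner, 180 mm long, lying along its x
- brush: bystander: flat brush, 200 mm long, lying along its x
- mug: bystander: blue mug, rim diameter 80, 90 mm high
Things that resemble listed ones, but are neither listed nor needed, are in the scene too. What is shaped like the lever but pink is not meant. Of the things that look like the sleeve, take the one that is farthest to the robot's right at the start.

How it is judged (in metres and radians):
On the way, in this order (a step that is already met when the one before it is completed fails the run):
1. the sleeve is pushed home on the spigot and let go, the lever still on the bench (z of sleeve in the frame of spigot_seat between -0.003 and 0.003 m and horizontal distance between sleeve and spigot_seat below 0.004 m and angle between sleeve's own z axis and vertical below 0.06 rad and contact force between the fingers and sleeve below 0.1 N and height (world z) of lever below 0.01 m), for 0.3 s.
2. the lever is lifted off the bench by its balance point, level (angle between lever's own z axis and vertical below 0.1 rad and distance between the grasp point and lever_balance below 0.025 m and contact force between the fingers and lever above 1 N and height (world z) of lever_hub above 0.03 m), for 0.2 s.
At the end, for the whole second after the job is handed in: Sleeve home on the spigot (3 mm from the shoulder, 4 mm from the axis), let go; the gripper holds the lever within 25 mm of its balance point, level within 0.10 rad, hub within 15 mm of the spigot axis, underside 30 to 110 mm above the tip, still, touching nothing else (z of sleeve in the frame of spigot_seat between -0.003 and 0.003 m and horizontal distance between sleeve and spigot_seat below 0.004 m and angle between sleeve's own z axis and vertical below 0.06 rad and angle between lever's own z axis and vertical below 0.1 rad and distance between the grasp point and lever_balance below 0.025 m and contact force between the fingers and lever above 1 N and z of lever_hub in the frame of spigot_tip between 0.03 and 0.11 m and horizontal distance between lever_hub and spigot_tip below 0.015 m and contact force between lever and fixture below 0.1 N and contact force between each of lever, the fingers and sleeve below 0.1 N and contact force between lever and collar below 0.1 N and contact force between lever and tin below 0.1 N and contact force between lever and oiler below 0.1 N and contact force between lever and driver below 0.1 N and contact force between lever and mallet below 0.1 N and contact force between lever and spanner below 0.1 N and contact force between lever and brush below 0.1 N and contact force between lever and mug below 0.1 N and linear speed of lever below 0.03 m/s and angular speed of lever below 0.15 rad/s); the arm keeps its last pose, push and grip.
It fails at once if a bystander is pushed away (more than 40 mm) (distance of any of collar, tin, oiler, driver, mallet, spanner, brush, mug from where it was at the start of the episode above 0.04 m).
It also fails if it takes over 64 s, if anything falls off the work surface, if the arm or the gripper's body presses on something with over 40 N, if the wrist force passes 120 N, or if a joint passes its speed limit or range.

## Working session

There is one attempt and no reset: what is moved stays moved. The work goes in short steps, Python scripts to look and compute and a shell command to move; the robot and the scene stay as the last step left them, time stands still between calls to the robot, and variables do not carry over. Pictures are saved under pics/ and viewed, at most 10 in all, crops included, and the job is handed in when it is done.

```bash
mkdir -p pics; cat > h.py <<'E'
import numpy as np, cv2
from workcell import bot
def cam(n):
    s=bot.sense(); c=bot.read_camera(n)
    if n=="wrist":
        T=np.array(c["T_tool_cam"]); R=np.array(s["orientation"]); p=np.array(s["tool_pos"])
        Rw=R@T[:3,:3]; o=R@T[:3,3]+p
        c["R"]=Rw.T; c["t"]=-Rw.T@o
    for k in("K","dist","R","t"): c[k]=np.array(c[k],float)
    return c
def ray(c,uv,z):
    n=cv2.undistortPoints(np.array(uv,float).reshape(-1,1,2),c["K"],c["dist"]).reshape(-1,2)
    d=np.c_[n,np.ones(len(n))]@c["R"]; o=-c["R"].T@c["t"]
    return o+d*((z-o[2])/d[:,2])[:,None]
def pix(c,X):
    return cv2.projectPoints(np.array(X,float).reshape(-1,3),cv2.Rodrigues(c["R"])[0],c["t"],c["K"],c["dist"])[0].reshape(-1,2)
E
python3 - <<'E'
from h import *
import pickle
for n in("top","scene"):
    c=cam(n); pickle.dump(c,open(n+".pkl","wb")); cv2.imwrite(f"pics/{n}0.png",c["color"]); print(n,-c["R"].T@c["t"])
s=bot.sense(); print(s)
E
```

```text
top [ 190.05313852   17.29545141 1702.46878346]
scene [1148.48041346  326.91888658  858.75383063]
{'time': 0.1, 'q': array([-7.49203451e+01,  2.75481606e+01,  9.14889199e+01, -9.77006467e-04,
        6.10243862e+01, -2.66857147e+00]), 'joint_vel': array([-0.05943376, -0.07097946, -0.08717443, -0.06200598, -0.01870086,
        0.00945691]), 'tau': array([ 1.85903627e-03, -9.52248859e+01, -4.31039357e+01, -1.76856622e-05,
        5.33202197e-03,  1.24155346e-05]), 'tool_pos': array([ 198.08540369, -618.72962333,  241.72298172]), 'orientation': array([[ 9.52402721e-01,  3.04842534e-01, -2.93504063e-04],
       [ 3.04842673e-01, -9.52402163e-01,  1.03197279e-03],
       [ 3.50552957e-05, -1.07232625e-03, -9.99999424e-01]]), 'force': array([ 0.16523722, -0.73991131, -0.28348597]), 'torque': array([-0.00316158,  0.00204375,  0.02984174]), 'grip_force': 0.0, 'finger_gap': 85.13541703861497}
```

View pics/top0.png

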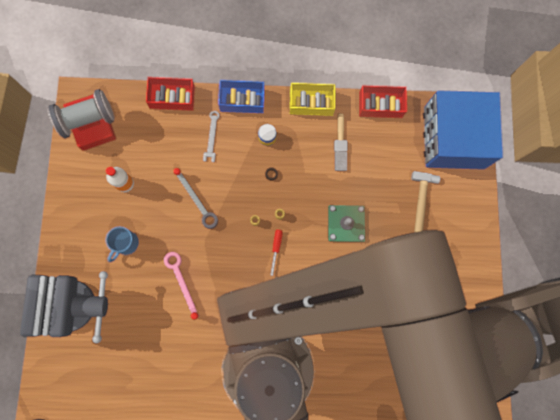

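View pics/scene0.png

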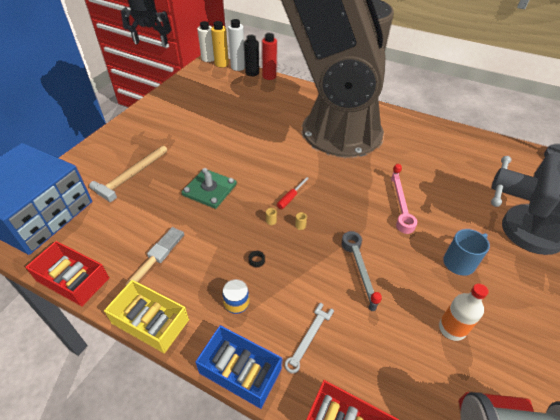

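The top view shows two brass sleeves at (280,213) and (255,220), with the black collar at (271,174) as a decoy. The fixture is at (347,223). The grey lever has its hub at (210,220) and red knob at (177,171), and the pink decoy lever is at (173,260). In the scene view the sleeves are at (271,215) and (301,221), and the robot's right is image left. I choose top (280,213), which is scene (271,215).

```bash
python3 - <<'E'
from h import *
import pickle
t=pickle.load(open("top.pkl","rb")); s=pickle.load(open("scene.pkl","rb"))
def blobs(c,lo,hi,box,mn=15):
    h=cv2.cvtColor(c["color"],cv2.COLOR_BGR2HSV); m=cv2.inRange(h,lo,hi); k=np.zeros_like(m); x0,y0,x1,y1=box; k[y0:y1,x0:x1]=m[y0:y1,x0:x1]
    n,_,st,ce=cv2.connectedComponentsWithStats(k)
    return [(ce[i].round(1),st[i].tolist()) for i in range(1,n) if st[i][4]>=mn]
for p in [(280,213),(255,220),(210,220)]: print(t["color"][p[1]-1,p[0]-6:p[0]+7].tolist())
# rough
for name,p,z in [("sleeve",(280,213),40),("sleeveL",(255,220),40),("tip",(347,222),70),("hub",(210,220),28),("knob",(177,171),61),("collar",(271,174),18),("pinkhub",(173,260),28)]:
    print(name,ray(t,p,z)[0].round(0))
for name,p,z in [("sleeve",(271,210),40),("sleeveL",(301,216),40),("tip",(208,171),70),("hub",(352,240),28),("knob",(376,298),61)]:
    print("sc",name,ray(s,p,z)[0].round(0))
a=cv2.resize(t["color"][190:250,190:310],None,fx=5,fy=5,interpolation=cv2.INTER_CUBIC)
b=cv2.resize(s["color"][150:300,190:390],None,fx=3,fy=3,interpolation=cv2.INTER_CUBIC)[:300]
cv2.imwrite("pics/crop.png",np.vstack([a,b[:,:600]]))
print(blobs(t,(35,80,30),(85,255,255),(300,180,400,260)))
E
```

```text
[[78, 130, 179], [88, 155, 193], [80, 154, 186], [57, 112, 142], [51, 88, 122], [51, 86, 123], [51, 87, 124], [53, 98, 131], [64, 130, 160], [79, 153, 186], [71, 130, 169], [67, 106, 154], [69, 108, 162]]
[[79, 126, 177], [83, 143, 185], [74, 140, 176], [60, 108, 144], [55, 91, 131], [55, 88, 130], [55, 87, 130], [56, 90, 130], [61, 109, 147], [71, 135, 169], [70, 131, 167], [61, 101, 144], [61, 95, 143]]
[[97, 94, 100], [71, 80, 106], [61, 90, 134], [63, 101, 151], [67, 105, 154], [66, 104, 154], [67, 104, 154], [65, 103, 153], [60, 96, 146], [64, 93, 137], [89, 98, 126], [111, 110, 119], [107, 105, 113]]
sleeve [492. -24.  40.]
sleeveL [466.  57.  40.]
tip [ 465. -237.   70.]
hub [463. 203.  28.]
knob [615. 314.  61.]
collar [627.  10.  18.]
pinkhub [331. 313.  28.]
sc sleeve [488. -23.  40.]
sc sleeveL [469.  59.  40.]
sc tip [ 465. -242.   70.]
sc hub [471. 208.  28.]
sc knob [628. 319.  61.]
[(array([335.8, 228.6]), [329, 212, 18, 29, 241])]
```

View pics/crop.png

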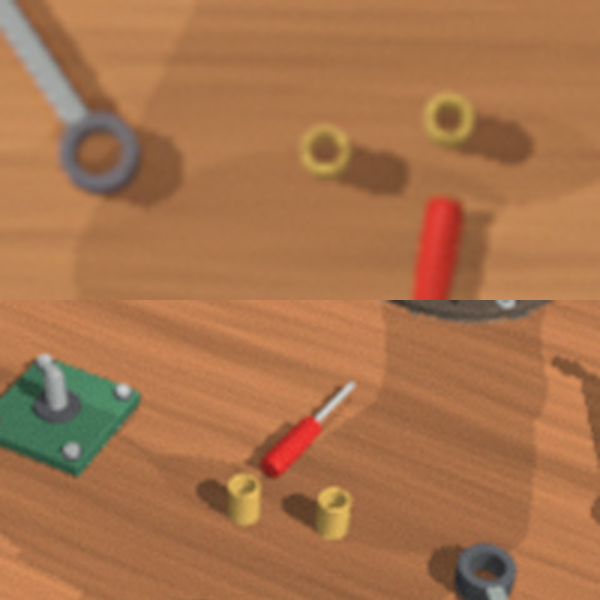

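The crop shows both sleeves upright. The right one, crop (448,118) / top (280,213), is the target, and the lever's hub ring is grey, so it is the right lever. I go over the fixture first to measure it closely with the wrist camera.

```bash
python3 -m creep '[0.0309,-0.0235,0,0,0,0,0.0854, 0.0309,-0.0235,0,0,0,0,0.0854, 0.0309,-0.0235,0,0,0,0,0.0854, 0.0309,-0.0235,0,0,0,0,0.0854, 0.0309,-0.0235,0,0,0,0,0.0854, 0.0309,-0.0235,0,0,0,0,0.0854, 0.0309,-0.0235,0,0,0,0,0.0854, 0.0309,-0.0235,0,0,0,0,0.0854, 0.0309,-0.0235,0,0,0,0,0.0854, 0.0309,-0.0235,0,0,0,0,0.0854, 0.0309,-0.0235,0,0,0,0,0.0854, 0,0,0,0,0,0,0.0854]'
python3 - <<'E'
from h import *
import pickle
c=cam("wrist"); pickle.dump(c,open("w1.pkl","wb")); cv2.imwrite("pics/w1.png",c["color"])
print(-c["R"].T@c["t"],c["R"].round(2), pix(c,[[465,-238,70],[465,-238,24],[525,-238,18]]), bot.sense()["q"].round(1))
E
```

```text
time: 1.1
tool_pos: [445.8, -264.3, 242.2]
orientation: [[0.951, 0.308, 0.001], [0.308, -0.951, 0.001], [0.001, -0.001, -1.0]]
force: [-0.8, 0.4, 0.2]
finger_gap: 85.4
grip_force: 0.0
[ 510.98666411 -242.93366319  374.22312307] [[ 0.31 -0.95 -0.  ]
 [-0.92 -0.3   0.27]
 [-0.26 -0.08 -0.96]] [[262.50707195 167.07553452]
 [264.87778557 161.5646821 ]
 [280.80524241 110.25577268]] [-34.3  17.  108.6   0.   54.4  37.7]
```

View pics/w1.png

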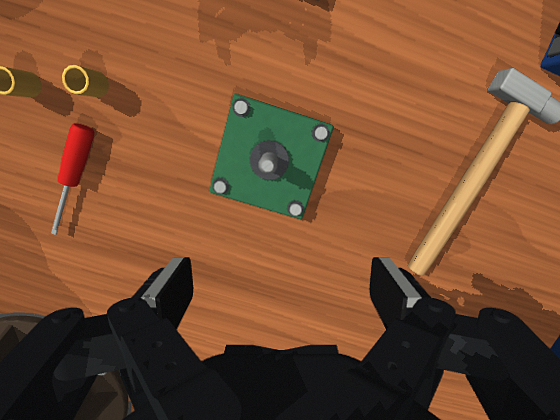

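The wrist view shows the fixture centred near (268,158) with its tip at (267,164), the target sleeve's rim at (75,80), the second sleeve at (5,80), and the screwdriver below it.

```bash
cat >> h.py <<'E'
def mask(c,lo,hi,box):
    h=cv2.cvtColor(c["color"],cv2.COLOR_BGR2HSV); m=cv2.inRange(h,lo,hi); k=np.zeros_like(m); x0,y0,x1,y1=box; k[y0:y1,x0:x1]=m[y0:y1,x0:x1]; return k
def big(m):
    cs,_=cv2.findContours(m,cv2.RETR_EXTERNAL,cv2.CHAIN_APPROX_NONE); return max(cs,key=cv2.contourArea)
def circ(c,con,z):
    P=ray(c,con.reshape(-1,2),z)[:,:2]; (x,y),(a,b),_=cv2.fitEllipse(P.astype(np.float32)); return np.round([x,y,a,b],1)
E
python3 - <<'E'
from h import *
import pickle
c=pickle.load(open("w1.pkl","rb"))
g=mask(c,(60,100,30),(90,255,255),(190,80,350,240)); con=cv2.convexHull(big(g))
P=ray(c,con.reshape(-1,2),18)[:,:2].astype(np.float32); print("plate",cv2.minAreaRect(P))
hs=cv2.cvtColor(c["color"],cv2.COLOR_BGR2HSV)
print(hs[160,240:300:4].tolist()); print(hs[164,255:282:2].tolist()); print(hs[80,58:96:2].tolist())
# tip circle: bright low-saturation near (267,164)
for lo in(110,130,150):
    m=mask(c,(0,0,lo),(180,60,255),(252,145,284,182)); k=big(m); print(lo,cv2.boundingRect(k),circ(c,k,70))
m=mask(c,(20,120,120),(35,255,255),(55,55,100,105)); k=big(m); print("sleeve rim",cv2.boundingRect(k),circ(c,k,40))
E
```

```text
plate ((468.40985107421875, -241.92103576660156), (118.34993743896484, 118.2059326171875), 0.6128858327865601)
[[71, 121, 112], [70, 129, 111], [70, 129, 115], [120, 10, 78], [130, 10, 77], [50, 6, 134], [53, 7, 152], [60, 3, 161], [45, 7, 77], [50, 12, 65], [105, 20, 52], [120, 4, 61], [96, 18, 69], [69, 122, 90], [71, 124, 113]]
[[105, 6, 79], [105, 14, 72], [40, 6, 131], [40, 5, 161], [53, 6, 178], [60, 6, 178], [42, 7, 177], [60, 4, 171], [42, 7, 182], [30, 7, 114], [45, 7, 70], [120, 5, 55], [113, 19, 55], [105, 19, 54]]
[[11, 165, 168], [11, 165, 165], [20, 162, 226], [20, 163, 224], [19, 174, 69], [19, 167, 78], [19, 172, 80], [19, 169, 80], [19, 177, 78], [20, 166, 77], [19, 167, 78], [19, 166, 80], [20, 173, 78], [19, 166, 69], [24, 147, 255], [19, 171, 152], [19, 168, 76], [18, 163, 83], [19, 164, 84]]
110 (259, 153, 15, 19) [ 469.7 -239.9   13.6   18.1]
130 (259, 157, 14, 15) [ 468.4 -240.2   11.4   15. ]
150 (261, 160, 12, 12) [ 468.  -241.2   10.5   11.9]
sleeve rim (62, 65, 27, 29) [489.6 -20.9  27.2  28.4]
```

```bash
python3 -m creep '[0.0133,-0.0246,0.0136,0,0,0,0.06, 0.0133,-0.0246,0.0136,0,0,0,0.06, 0.0133,-0.0246,0.0136,0,0,0,0.06, 0.0133,-0.0246,0.0136,0,0,0,0.06, 0.0133,-0.0246,0.0136,0,0,0,0.06, 0.0133,-0.0246,0.0136,0,0,0,0.06, 0.0133,-0.0246,0.0136,0,0,0,0.06, 0.0133,-0.0246,0.0136,0,0,0,0.06, 0.0133,-0.0246,0.0136,0,0,0,0.06, 0,0,0,0,0,0,0.06, 0,0,0,0,0,0,0.06]'
python3 - <<'E'
from h import *
import pickle
c=cam("wrist"); pickle.dump(c,open("w2.pkl","wb")); cv2.imwrite("pics/w2.png",c["color"])
s=bot.sense(); print(s["tool_pos"],pix(c,[[490,-22,40],[466,57,40]]))
u,v=pix(c,[[490,-22,40]])[0].astype(int); m=mask(c,(17,100,70),(35,255,255),(u-60,v-60,u+60,v+60)); k=big(m); print(cv2.boundingRect(k))
m=mask(c,(17,100,200),(35,255,255),(u-60,v-60,u+60,v+60)); k=big(m); print(cv2.boundingRect(k),circ(c,k,40))
E
```

```text
time: 2.07
tool_pos: [489.1, -21.4, 119.1]
orientation: [[0.952, 0.307, -0.002], [0.307, -0.952, 0.0], [-0.002, -0.001, -1.0]]
force: [-0.1, -0.1, 0.7]
finger_gap: 60.3
grip_force: 0.0
[489.3908279  -22.21558105 119.67260563] [[282.68074668 219.21892805]
 [170.85423735 217.47472938]]
(261, 189, 40, 50)
(261, 201, 40, 38) [489.1 -20.4  28.3  28.9]
```

View pics/w2.png

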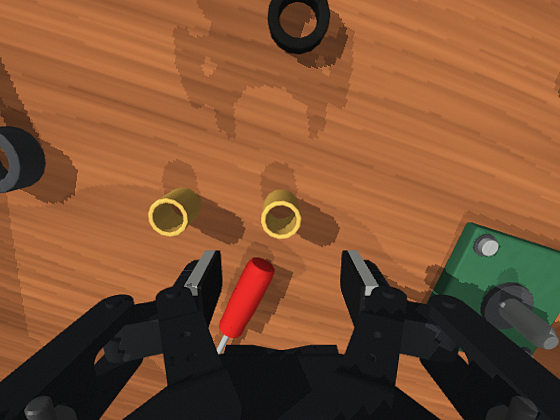

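The wrist view shows the target sleeve centred at (281,218), with the second sleeve at (168,217) and the screwdriver at (248,297), both clear of the fingers. The gripper is within 2 mm of the sleeve's axis, so I descend and grip.

```bash
python3 -m creep '[0,-0.001,0.03,0,0,0,0.06, 0,0,0.03,0,0,0,0.06, 0,0,0.025,0,0,0,0.06, 0,0,0.015,0,0,0,0.06, 0,0,0,0,0,0,0.02, 0,0,0,0,0,0,0.02, 0,0,0,0,0,0,0.02, 0,0,0,0,0,0,0.02, 0,0,0,0,0,0,0.02, 0,0,0,0,0,0,0.02]' 40
```

```text
time: 2.95
tool_pos: [489.8, -21.1, 20.8]
orientation: [[0.952, 0.305, 0.002], [0.305, -0.952, -0.0], [0.001, 0.001, -1.0]]
force: [-0.3, -0.5, -1.2]
finger_gap: 29.2
grip_force: 39.5
```

```bash
python3 -m creep '[0,0,-0.03,0,0,0,0.02, 0,0,-0.03,0,0,0,0.02, 0,0,-0.03,0,0,0,0.02, -0.0126,0.0291,0,0,0,0,0.02, -0.0126,0.0291,0,0,0,0,0.02, -0.0126,0.0291,0,0,0,0,0.02, -0.0126,0.0291,0,0,0,0,0.02, -0.0126,0.0291,0,0,0,0,0.02, -0.0126,0.0291,0,0,0,0,0.02, -0.0126,0.0291,0,0,0,0,0.02, 0,0,0,0,0,0,0.02, 0,0,0,0,0,0,0.02]'
python3 - <<'E'
from h import *
import pickle
s=bot.sense(); p=np.array(s["tool_pos"]); print(p,s["finger_gap"])
c=cam("wrist"); pickle.dump(c,open("w3.pkl","wb"))
u,v=pix(c,[[468,-242,90+40]])[0]; print(u,v)
m=mask(c,(17,100,190),(35,255,255),(int(u)-70,int(v)-60,int(u)+70,int(v)+60)); k=big(m); print(cv2.boundingRect(k),circ(c,k,p[2]+20),circ(c,k,p[2]+19))
g=mask(c,(60,100,30),(90,255,255),(0,0,560,420)); con=cv2.convexHull(big(g))
print("plate",cv2.minAreaRect(ray(c,con.reshape(-1,2),18)[:,:2].astype(np.float32)))
t=cam("scene"); pickle.dump(t,open("s3.pkl","wb"))
a=cv2.resize(t["color"][130:230,150:270],None,fx=4,fy=4,interpolation=cv2.INTER_CUBIC)
cv2.imwrite("pics/w3.png",np.hstack([cv2.resize(c["color"],(533,400))[:, 130:430],a]))
E
```

```text
time: 3.95
tool_pos: [467.2, -243.4, 110.3]
orientation: [[0.953, 0.302, 0.001], [0.302, -0.953, -0.0], [0.001, 0.001, -1.0]]
force: [-0.2, 0.3, -1.1]
finger_gap: 29.3
grip_force: 40.0
[ 467.23103125 -243.39461216  110.27000884] 29.291007110420473
279.3849428183704 290.41259241378
(250, 233, 66, 89) [ 470.4 -241.2   23.7   36.8] [ 469.9 -241.3   24.    37.2]
plate ((468.731689453125, -241.8096923828125), (118.46304321289062, 118.0626449584961), 0.7044317126274109)
```

View pics/w3.png

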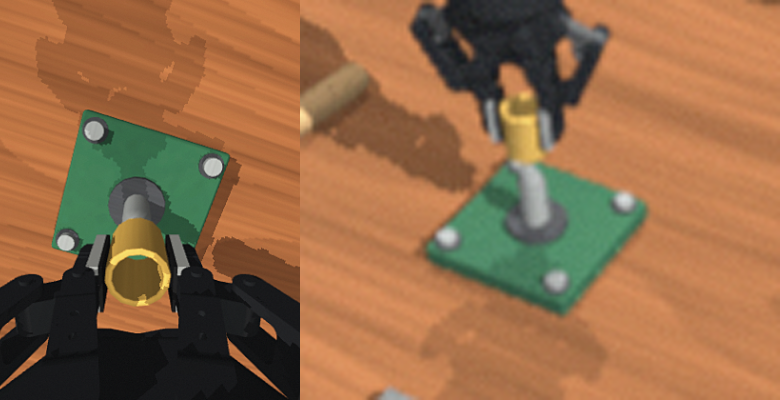

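The views show the sleeve gripped upright over the spigot, with the plate's centre measured at (468.7,-241.8). The sleeve needs about 2 mm of correction, so I shift it and descend past the lead-in.

```bash
python3 -m creep '[0.0021,-0.0011,0.008,0,0,0,0.02, 0,0,0.006,0,0,0,0.02, 0,0,0.004,0,0,0,0.02, 0,0,0.004,0,0,0,0.02, 0,0,0.004,0,0,0,0.02, 0,0,0.004,0,0,0,0.02, 0,0,0.003,0,0,0,0.02, 0,0,0.003,0,0,0,0.02, 0,0,0,0,0,0,0.02, 0,0,0,0,0,0,0.02]'
```

```text
time: 4.88
tool_pos: [468.9, -240.6, 73.4]
orientation: [[0.952, 0.305, -0.0], [0.305, -0.952, -0.0], [-0.0, 0.0, -1.0]]
force: [-4.0, -7.0, -4.8]
finger_gap: 29.4
grip_force: 39.9
```

Past the lead-in with low force. The lateral force says to shift about 1 mm toward -x and -y.

```bash
python3 -m creep '[-0.0006,0.0007,0.003,0,0,0,0.02, 0,0,0.005,0,0,0,0.02, 0,0,0.005,0,0,0,0.02, 0,0,0.005,0,0,0,0.02, 0,0,0.004,0,0,0,0.02, 0,0,0.003,0,0,0,0.02, 0,0,0.002,0,0,0,0.02, 0,0,0,0,0,0,0.02]'
```

```text
time: 5.55
tool_pos: [468.6, -240.9, 46.4]
orientation: [[0.952, 0.305, -0.0], [0.305, -0.952, 0.0], [-0.0, -0.0, -1.0]]
force: [0.4, -1.6, -1.9]
finger_gap: 28.9
grip_force: 40.1
```

```bash
python3 -m creep '[0,0,0.001,0,0,0,0.02, 0,0,0.001,0,0,0,0.02, 0,0,0.001,0,0,0,0.02, 0,0,0.0005,0,0,0,0.02, 0,0,0,0,0,0,0.02]'
```

```text
time: 5.97
tool_pos: [468.8, -241.0, 44.6]
orientation: [[0.952, 0.305, 0.001], [0.305, -0.952, -0.0], [0.001, 0.001, -1.0]]
force: [-4.8, 1.7, 24.9]
finger_gap: 29.3
grip_force: 42.5
```

It is seated, with a 25 N reaction at the expected height. Release and rise.

```bash
python3 -m creep '[0,0,-0.0005,0,0,0,0.06, 0,0,0,0,0,0,0.06, 0,0,0,0,0,0,0.06, 0,0,0,0,0,0,0.06, 0,0,0,0,0,0,0.06, 0,0,0,0,0,0,0.06, 0,0,-0.015,0,0,0,0.06, 0,0,-0.03,0,0,0,0.06, 0,0,-0.04,0,0,0,0.06, 0,0,-0.04,0,0,0,0.06, 0,0,0,0,0,0,0.06, 0,0,0,0,0,0,0.06]'
python3 - <<'E'
from h import *
import pickle
c=cam("wrist"); pickle.dump(c,open("w4.pkl","wb")); s=bot.sense(); print(s["tool_pos"],s["force"])
k=big(mask(c,(17,100,190),(35,255,255),(0,0,560,420))); print(cv2.boundingRect(k),circ(c,cv2.convexHull(k),64))
for z in(64,): print(pix(c,[[468.7,-241.5,64]]))
x,y,w,h=cv2.boundingRect(k); cv2.imwrite("pics/w4.png",cv2.resize(c["color"][max(y-60,0):y+90,max(x-80,0):x+120],None,fx=3,fy=3))
E
```

```text
time: 6.97
tool_pos: [470.0, -241.7, 171.2]
orientation: [[0.952, 0.305, 0.004], [0.305, -0.952, -0.002], [0.003, 0.003, -1.0]]
force: [-0.6, 0.1, 0.2]
finger_gap: 59.6
grip_force: 0.0
[ 469.00174164 -241.13415583  169.58386135] [-0.51416785 -0.44473767 -0.37413265]
(472, 152, 88, 136) [ 516.8 -442.    26.8  154.7]
[[280.26122701 211.46634304]]
```

View pics/w4.png

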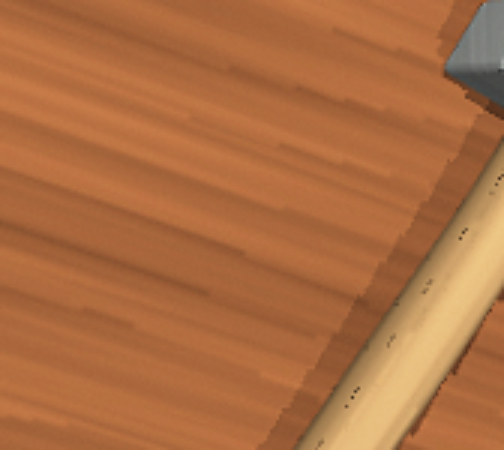

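That crop caught the mallet handle instead of the sleeve. I'll restrict the mask to the fixture.

```bash
python3 - <<'E'
from h import *
import pickle
c=pickle.load(open("w4.pkl","rb"))
for v in(120,190):
    k=big(mask(c,(17,100,v),(35,255,255),(230,160,330,270))); print(v,cv2.boundingRect(k),circ(c,cv2.convexHull(k),64))
P=[[468.7+15*np.cos(a),-241.5+15*np.sin(a),64] for a in np.linspace(0,6.28,40)]
print("expected rim box",cv2.boundingRect(pix(c,P).astype(np.float32)))
cv2.imwrite("pics/w5.png",cv2.resize(c["color"][130:290,190:370],None,fx=3,fy=3))
E
```

```text
120 (261, 185, 37, 44) [ 471.5 -239.4   29.4   37.3]
190 (262, 194, 35, 34) [ 468.8 -240.2   28.6   29.4]
expected rim box (262, 193, 37, 36)
```

View pics/w5.png

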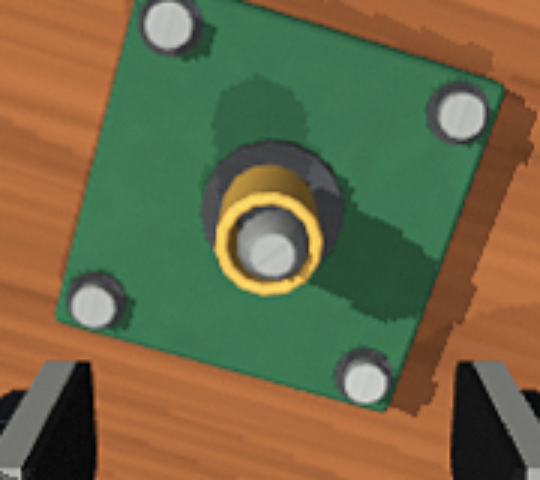

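The sleeve is home: its rim is at crop (270,243), where expected for a height of 64 mm, and the spigot tip stands centred in the bore. Now the lever.

```bash
python3 -m creep '[0.0157,-0.037,-0.0025,0,0,0,0.06, 0.0157,-0.037,-0.0025,0,0,0,0.06, 0.0157,-0.037,-0.0025,0,0,0,0.06, 0.0157,-0.037,-0.0025,0,0,0,0.06, 0.0157,-0.037,-0.0025,0,0,0,0.06, 0.0157,-0.037,-0.0025,0,0,0,0.06, 0.0157,-0.037,-0.0025,0,0,0,0.06, 0.0157,-0.037,-0.0025,0,0,0,0.06, 0.0157,-0.037,-0.0025,0,0,0,0.06, 0.0157,-0.037,-0.0025,0,0,0,0.06, 0.0157,-0.037,-0.0025,0,0,0,0.06, 0.0157,-0.037,-0.0025,0,0,0,0.06]'
python3 -m creep '[0,0,0,0,0,-6,0.05, 0,0,0,0,0,-6,0.05, 0,0,0,0,0,-6,0.05, 0,0,0,0,0,0,0.05, 0,0,0,0,0,0,0.05, 0,0,0,0,0,0,0.05]'
python3 - <<'E'
from h import *
import pickle
c=cam("wrist"); pickle.dump(c,open("w6.pkl","wb")); cv2.imwrite("pics/w6.png",c["color"])
s=bot.sense(); print(s["tool_pos"],s["q"].round(1)); print(pix(c,[[467,206,28],[621,317,61],[513,239,28]]))
E
```

```text
time: 8.02
tool_pos: [511.7, 241.1, 197.3]
orientation: [[0.952, 0.305, -0.003], [0.305, -0.952, -0.001], [-0.003, 0.0, -1.0]]
force: [1.2, 0.4, 0.6]
finger_gap: 59.6
grip_force: 0.0
time: 8.52
tool_pos: [512.4, 239.0, 198.0]
orientation: [[0.814, 0.581, -0.001], [0.581, -0.814, -0.001], [-0.001, -0.0, -1.0]]
force: [0.4, -0.5, 0.6]
finger_gap: 49.6
grip_force: 0.0
[512.5447924  239.00140569 198.28832798] [ 21.9  23.7 105.3   0.   51.1  76.4]
[[282.0046289  243.59757275]
 [281.03117811  40.89735184]
 [281.86989519 192.27334248]]
```

View pics/w6.png

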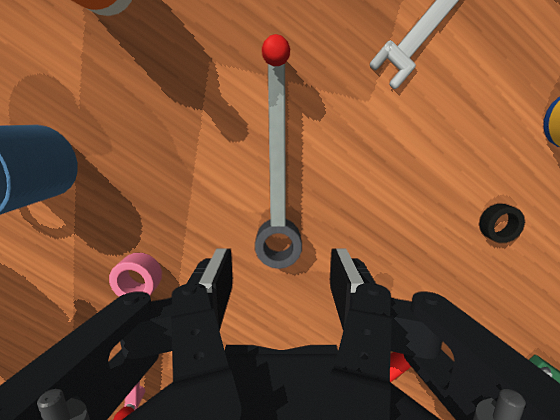

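The wrist view shows the grey lever nearly parallel to the tool's x axis, with its hub ring at (278,243), arm up the image and knob at (276,50). The area around it is free.

```bash
python3 - <<'E'
from h import *
import pickle
c=pickle.load(open("w6.pkl","rb"))
m=mask(c,(0,0,0),(180,75,255),(250,60,310,275))
k=big(m); print(cv2.boundingRect(k))
ys=np.arange(85,205,5); mid=[]
for y in ys:
    x=np.where(m[y,262:300])[0]+262; mid.append((x.min()+x.max())/2); 
    if y%30==5: print(y,x.min(),x.max())
A=ray(c,np.c_[mid,ys],28)[:,:2]
vx,vy,x0,y0=cv2.fitLine(A.astype(np.float32),cv2.DIST_HUBER,0,.01,.01).ravel(); d=np.array([vx,vy]); d*=np.sign(vx); print("dir",d,np.degrees(np.arctan2(d[1],d[0])))
hb=mask(c,(0,0,0),(180,75,255),(250,218,310,275)); k=big(hb)
P=ray(c,cv2.convexHull(k).reshape(-1,2),28)[:,:2]; print("hub outer",cv2.minEnclosingCircle(P.astype(np.float32)))
hole=cv2.bitwise_not(m); hole[:225]=0;hole[265:]=0;hole[:,:260]=0;hole[:,297:]=0
hs=big(hole); print("bore",cv2.boundingRect(hs),circ(c,hs,28))
r=big(mask(c,(0,150,60),(8,255,255),(255,25,300,75))); print("knob",circ(c,r,48))
n=np.array([-d[1],d[0]]); print("arm line offset pt",x0,y0)
h=np.array(cv2.minEnclosingCircle(P.astype(np.float32))[0]); print("hub off line",(h-[x0,y0])@n)
hp=h-((h-[x0,y0])@n)*n; b=hp+57*d; print("balance",b)
s=bot.sense();R=np.array(s["orientation"]); print("tool shift",R.T@(np.r_[b,0]-np.r_[s["tool_pos"][:2],0]))
E
```

```text
(255, 64, 47, 205)
95 269 284
125 269 284
155 269 285
185 270 285
dir [0.8083642 0.5886827] 36.063583
hub outer ((464.87109375, 209.68296813964844), 29.469579696655273)
bore (265, 233, 27, 19) [466.1 210.5  20.2  27.1]
knob [614.9 318.5  23.   25. ]
arm line offset pt 550.1464 271.54105
hub off line 0.1962557025735805
balance [511.06338543 243.07923844]
tool shift [ 1.16568311e+00 -4.17905125e+00 -1.13320846e-04]
```

```bash
python3 - <<'E'
from h import *
import pickle
c=pickle.load(open("w6.pkl","rb")); d=np.array([.8084,.5887])
k=big(mask(c,(0,0,0),(180,75,255),(250,210,310,275)))
P=ray(c,k.reshape(-1,2),28)[:,:2]; s=P@d; n=P@[-d[1],d[0]]
print("near edge s",s.min(),"-> hub s",s.min()+26,"balance s",s.min()+83,"width",np.ptp(n))
r=big(mask(c,(0,150,60),(8,255,255),(255,25,300,75))); print("knob s",[(ray(c,r.reshape(-1,2),z)[:,:2]@d).mean()-133 for z in(44,50)])
print("TCP s",bot.sense()["tool_pos"][:2]@d)
# scene cross-check of hub
t=pickle.load(open("scene.pkl","rb")); print(pix(t,[[463.5,208.7,28]]),)
m=mask(t,(0,0,0),(180,90,130),(335,225,370,252)); k=big(m); print(cv2.boundingRect(k))
E
```

```text
near edge s 469.7783724811196 -> hub s 495.7783724811196 balance s 552.7783724811196 width 49.90092425257333
knob s [np.float64(552.3624532668823), np.float64(551.0742278680441)]
TCP s 555.0413377064226
[[353.09384174 238.10280507]]
(342, 231, 20, 21)
```

Balance at s ≈ 552.5 along the arm, with the hub edge and the knob agreeing. Shift by (-2.5, -4.2) mm, descend and grip.

```bash
python3 -m creep '[-0.0025,-0.0042,0.03,0,0,-0.6,0.05, 0,0,0.04,0,0,0,0.05, 0,0,0.04,0,0,0,0.05, 0,0,0.035,0,0,0,0.05, 0,0,0.023,0,0,0,0.05, 0,0,0.01,0,0,0,0.05, 0,0,0.005,0,0,0,0.05, 0,0,0,0,0,0,0.05]' 90
python3 -m creep '[0,0,0,0,0,0,0.005, 0,0,0,0,0,0,0.005, 0,0,0,0,0,0,0.005, 0,0,0,0,0,0,0.005, 0,0,0,0,0,0,0.005, 0,0,0,0,0,0,0.005, 0,0,0,0,0,0,0.005]'
```

```text
time: 9.23
tool_pos: [508.3, 241.1, 15.6]
orientation: [[0.806, 0.592, -0.001], [0.592, -0.806, -0.0], [-0.001, -0.0, -1.0]]
force: [0.3, -1.0, 0.6]
finger_gap: 50.0
grip_force: 0.0
time: 9.82
tool_pos: [509.2, 241.6, 17.6]
orientation: [[0.806, 0.592, 0.002], [0.592, -0.806, 0.001], [0.002, 0.001, -1.0]]
force: [-1.2, -0.9, 12.6]
finger_gap: 14.1
grip_force: 88.2
```

```bash
python3 -m creep '[0,0,-0.005,0,0,0,0.005, 0,0,-0.01,0,0,0,0.005, 0,0,-0.015,0,0,0,0.005, 0,0,-0.015,0,0,0,0.005, 0,0,-0.015,0,0,0,0.005, 0,0,-0.01,0,0,0,0.005, 0,0,0,0,0,0,0.005, 0,0,0,0,0,0,0.005, 0,0,0,0,0,0,0.005, 0,0,0,0,0,0,0.005]'
python3 - <<'E'
from h import *
import pickle
c=cam("scene"); w=cam("wrist"); pickle.dump((c,w),open("w7.pkl","wb"))
s=bot.sense(); print(s["force"],s["torque"])
a=cv2.resize(c["color"][150:320,290:430],None,fx=2.4,fy=2.4)
b=cv2.resize(w["color"],(544,408)); cv2.imwrite("pics/w7.png",np.hstack([a[:408],b[:,100:500]]))
E
```

```text
time: 10.65
tool_pos: [507.7, 241.0, 85.2]
orientation: [[0.805, 0.593, -0.001], [0.593, -0.805, -0.001], [-0.001, -0.0, -1.0]]
force: [-0.4, 0.4, -4.2]
finger_gap: 14.0
grip_force: 88.8
[-0.27157854  0.44482378 -4.74787089] [ 0.02838136 -0.03012366  0.0123225 ]
```

View pics/w7.png

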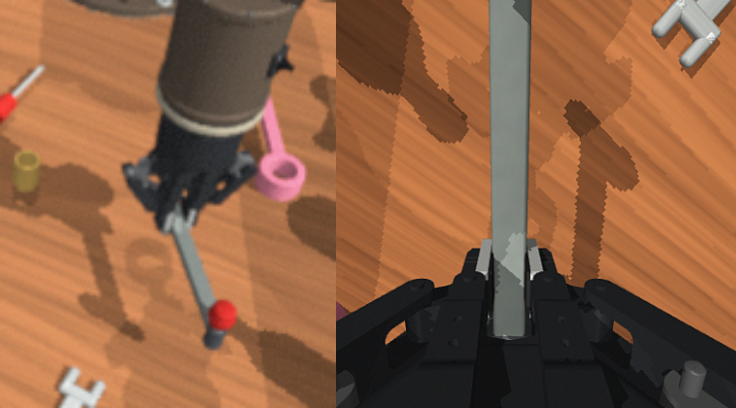

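The lever is up: weight about 4.7 N, near-zero moment, arm centred between the pads. Raise it and carry it to the spigot.

```bash
python3 -m creep '[0,0,-0.012,0,0,0,0.005, 0,0,-0.02,0,0,0,0.005, 0,0,-0.02,0,0,0,0.005, 0,0,-0.01,0,0,0,0.005, -0.006,0.0084,0,0,0,0,0.005, -0.006,0.0084,0,0,0,0,0.005, -0.0162,0.0228,0,0,0,0,0.005, -0.0162,0.0228,0,0,0,0,0.005, -0.0162,0.0228,0,0,0,0,0.005, -0.0162,0.0228,0,0,0,0,0.005, -0.0162,0.0228,0,0,0,0,0.005, -0.0162,0.0228,0,0,0,0,0.005]'
python3 -m creep '[-0.0162,0.0228,0,0,0,0,0.005, -0.0162,0.0228,0,0,0,0,0.005, -0.0162,0.0228,0,0,0,0,0.005, -0.0162,0.0228,0,0,0,0,0.005, -0.0162,0.0228,0,0,0,0,0.005, -0.0162,0.0228,0,0,0,0,0.005, -0.0162,0.0228,0,0,0,0,0.005, -0.0162,0.0228,0,0,0,0,0.005, -0.0108,0.0152,0,0,0,0,0.005, -0.006,0.0084,0,0,0,0,0.005, -0.004,0.0056,0,0,0,0,0.005, 0,0,0,0,0,0,0.005]'
python3 -m creep '[0,0,0,0,0,0,0.005, 0,0,0,0,0,0,0.005, 0,0,0,0,0,0,0.005, 0,0,0,0,0,0,0.005, 0,0,0,0,0,0,0.005, 0,0,0,0,0,0,0.005]'
python3 - <<'E'
from h import *
import pickle
c=cam("scene"); w=cam("wrist"); t=cam("top"); pickle.dump((c,w,t),open("w8.pkl","wb"))
s=bot.sense(); p=np.array(s["tool_pos"]); R=np.array(s["orientation"]); print(p,s["force"],s["torque"],s["q"].round(1))
hub=np.array([p[0],p[1],0])-R[:,0]*57; print("hub exp",hub)
k=p+R[:,0]*133; k[2]=p[2]-15+48
for n,v in(("scene",c),("wrist",w),("top",t)):
    u=pix(v,[k])[0]; x,y=u.astype(int); print(n,"knob exp",u)
    m=mask(v,(0,150,60),(9,255,255),(max(x-40,0),max(y-40,0),max(x+40,1),max(y+40,1)))
    if m.any():
        q=big(m); print(cv2.boundingRect(q),cv2.minEnclosingCircle(q))
E
```

```text
time: 11.75
tool_pos: [510.0, 50.6, 146.6]
orientation: [[0.806, 0.593, -0.002], [0.593, -0.806, -0.0], [-0.002, -0.001, -1.0]]
force: [0.5, 0.4, -5.4]
finger_gap: 14.0
grip_force: 88.8
time: 12.75
tool_pos: [514.9, -207.7, 147.0]
orientation: [[0.806, 0.592, -0.001], [0.592, -0.806, 0.0], [-0.001, -0.001, -1.0]]
force: [-0.7, 0.6, -5.8]
finger_gap: 14.3
grip_force: 88.9
time: 13.25
tool_pos: [515.8, -206.3, 148.0]
orientation: [[0.805, 0.593, 0.0], [0.593, -0.805, -0.0], [0.0, 0.0, -1.0]]
force: [0.1, -0.5, -4.7]
finger_gap: 14.1
grip_force: 88.9
[ 515.67048958 -206.60301992  147.9350403 ] [-0.55454505  0.77726484 -4.46262165] [ 0.00175144 -0.01067761 -0.03139943] [-25.   26.7 109.2   0.   44.1  28.7]
hub exp [ 4.69766732e+02 -2.40394218e+02 -1.80490942e-03]
scene knob exp [205.37952708 191.05206635]
(201, 187, 10, 12) ((205.27777099609375, 192.61111450195312), 5.657504081726074)
wrist knob exp [ 283.19341452 -115.21243409]
top knob exp [316.91177695 163.43693986]
(314, 160, 8, 7) ((317.25860595703125, 162.8103485107422), 3.926077365875244)
```

The knob appears in two views where a level lever puts it (within 1.6 px), and the hub is within 2 mm of the axis. The underside is about 61 mm above the tip, with only the lever's weight on the wrist.

```bash
python3 -c "
from workcell import bot
print(bot.hand_in())"
```

```text
the job is handed in; nothing more can be done
None
```

The job is handed in, but no verdict came back: by my measurements the sleeve is home and released, and the lever was held level by its balance point, hub within about 2 mm of the spigot axis and underside about 61 mm above the tip.

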